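# Rock the pendulum angle gauge to its set fall on a crowned stud and hold it

### The arm

A 6-joint arm with a two-finger parallel gripper is mounted at the origin on the work surface. World frame = base frame: x ahead of the robot, y to its left, z up, the work surface at z = 0. Lengths are in m, angles in rad, forces in N, time in s.
With the tool pointing down it reaches from about 0.325 to 0.9 m from the base axis. Payload 3.5 kg.
Tool frame: the origin (TCP) lies midway between the tips of the shut fingers; the grasp point (between the pads) lies 19 mm behind it; z points along the fingers, y is the line along which they close (so a half turn about z gives the same grasp; the last joint's range is limited). The gripper opens to 85 mm and grips with 20 to 120 N. Pads are 22 mm wide; open, the fingers measure 114 mm over their backs; the gripper's body (76 mm by 85 mm) begins 54 mm behind the grasp point. The pads swing forward as they close: fully open they stand 13 mm farther back than shut.
Start: joints at [1.243, 0.276, -0.026, 1.268, 0, 1.467], TCP at [0.139, 0.609, 0.231] pointing down, gripper open.
Joint ranges: [-3.12, 3.12], [-0.85, 1.88], [-1.08, 1.24], [-1.95, 2.15], [-1.57, 1.53], [-3.14, 3.14]. Speed limits (rad/s): [2.57, 2.57, 3.14, 3.14, 3.14, 3.14].

### API

Orientations are given as a unit quaternion [w, x, y, z].
In Python, from plant import manip, optics, job gives the robot as it stands. The module is installed in compiled form; this text tells all that it offers.
- The arm moves only by the shell command python3 -m crank 'ROWS' [OPENING]. ROWS is a JSON object of lists of equal length, an entry for each row: "linear": the shift along the world's x, y, z in m, a list of three; "delta_rot": the turn, a rotation vector about the world's x, y, z in degrees, a list of three. In form: {"linear": [[x, y, z], ...], "delta_rot": [[rx, ry, rz], ...]}. A call has 1 to 5 rows; each row is the pose to reach, as a shift and turn from the pose commanded when the call began; what a row does not reach only later rows make up. A row lasts 1/12 s, in which the tool goes at most 41.7 mm and 7.16 degrees, less where a joint would pass 70% of its speed; a pose out of reach is approached as far as the arm can. A call with a gripper value outside its range is refused whole. OPENING is the gripper command: -1 is shut, 1 is fully open, values between are in proportion, set as the call begins (- or left out, the last holds). The fingers move at their own pace and stop on an object; the grip force is fixed at half the most. Time passes only in rows, so rows that repeat a pose let the fingers close. It gives the time, the measured TCP pose, the force, the opening and the grip force at its end, in the units of the state.
- manip.state(): the state, without advancing time (a new reading comes with each control period).
- optics.grab_frame(name): name is "scene" or "side" or "wrist"; returns a dict with "color" (420x560x3 uint8, red, green, blue), "depth" (420x560 float32, m along the optical axis (not along the pixel's ray), 0 where there is no reading), "fovy" (degrees; the focal length in pixels is half the picture's height over the tangent of half this angle, whatever the lens; pixels are square), "cx", "cy" (the principal point, pixels), "xyz" and "rotation" of the camera in the world. Camera axes: x right, y down, z forward; pixel columns grow to the right and rows downward; lengths in m; the calibration is good to about 2 mm. A picture is of the moment at which its call begins.
- job.job_done(): hands the job in; it is judged then, once.
Trained networks look in a picture, given as the dict that the camera call returned (one of the last four; its "shot" number tells which), for a name from the list of things; names that differ only in an ending like _2 or _b are one class to them, and where a whole thing is asked for, a point or a joint stands for the part that bears it (a point fixed in the world has none). Each returns a list of dicts, best first, with "p" (0 to 1); they miss things now and then, are a little off and sometimes report something else, mostly with a low value. They report only what shows in the picture. A call takes as long as a camera call.
- optics.boxes_of(picture, thing): "centre" ([column, row] in pixels, amid what is visible of it).
- optics.mark_of(picture, thing): "centre" ([column, row] in pixels: a listed point, or the origin of a listed thing).
The state is a dict: "time": time; "joints": joint angles; "qd": joint speeds; "effort": joint torques, N m; "position": TCP position; "eef_rot": TCP orientation; "force": force on the tool from outside, world axes, zero at the start; "wrist_torque": the same for the moment, N m; "finger_gap": opening from 0.0 (shut) to 1.0 (fully open); "gripper_force": force on a finger pad.
Only numpy, scipy, OpenCV 4.12 (cv2) and the standard library are available. Lean on these libraries where they do the work, as an engineer would, in place of code of your own. Each camera call takes 0.05 s, during which the arm holds its last target. There are 200 camera calls.

### The job

A clip line is to be scribed at the fall set on the pendulum angle gauge: pick the gauge up off the joist offcut by its post and lower it upright onto the half-round crown of the stud block, dial in line with the stud, until its sprung foot is pressed about half-way in. Then, keeping the foot pressed on the crown, rock the gauge gently along the stud until its swinging pointer settles on the index tab. Finish while holding it there, the pointer at rest on the tab and the foot still half pressed, and leave the other things on the bench where they are.

Things in the scene. Friction and masses are not known exactly. Their poses are not given: they have to be found in the camera images.
- gauge: Pendulum angle gauge, 0.28 kg, 199 mm tall, upright on the joist. Origin: sole centre with the foot out; z up the post, x across the dial, y square to it. Steel foot plate 60 (x) x 44 (y), z 0 to 8 mm; aluminium base 64 x 30, z 24 to 36; white round dial 103 across, 8 thick (15 over the needles), centre z 100; black square rubber post 28 x 28, z 149 to 199. Both dial faces look alike.
- handle (a point): Point to grip, on the axis of the gauge's post, 180 mm above the gauge's origin (19 mm below the post's top). The post may be taken across either pair of its faces.
- foot (a joint): How far the gauge's sprung foot is pushed up into it, m: 0 fully out (as it stands at the start), 0.014 fully in. The spring needs about 4.5 N to start and 9.5 N fully in (350 N/m). About half-way is 0.007.
- sole (a point): Centre of the underside of the gauge's foot plate; it moves with the foot.
- pointer (a joint): Angle of the black needle that swings freely in the plane of the dial about the dial's centre and hangs by gravity, rad, about the gauge's +y: 0 along the gauge's -z, positive towards the gauge's -x. If the gauge leans with its top towards its -x by an angle a, it reads +a. It settles in about a second.
- pointer_tip (a point): Tip of the needle, 48 mm from the dial's centre; its z axis runs along the needle.
- index (a joint): Angle of the index tab on the lower rim of the dial, rad, measured like the pointer; stiffly set between 0.2 and 0.5, not to be turned. The pointer is on the tab when both angles agree: the top of the gauge must lean by this angle towards its own -x, the side where the tab lies.
- index_tab (a point): Middle of the inner part of the dark index tab (8 mm wide, 12 mm long, astride the dial's rim), 48 mm from the dial's centre; its z axis points to the dial's centre.
- stud: Fixed uneven timber stud block, 240 (x) x 68 (y) x 44 mm high, origin at the centre of its underside. A grey half-round pipe crown of radius 20 lies right across it (along y), its axis 40 mm from the middle towards +x at z = 44, so its ridge stands at 64 mm; a thin 6 mm packer lies on the other end.
- crown_top (a point): Middle of the ridge line of the crown, at z = 64 mm; the ridge runs along the stud's y.
- joist: Loose joist offcut, timber 170 (x) x 100 (y) x 47 mm high, 0.5 kg, origin at the centre of its underside; the gauge stands on it.
- coupling: Bystander, to be left alone: grey pipe coupling, ring 48 mm across, 40 mm high, standing.
- elbow: Bystander, to be left alone: copper elbow, 36 mm thick, lying.
- flux: Bystander, to be left alone: small jar, 44 mm across, 55 mm high.
- wrench: Bystander, to be left alone: wrench 200 mm long, lying.
- driver: Bystander, to be left alone: screwdriver 190 mm long, lying.
- collar: Bystander, to be left alone: black collar, 60 mm across, 25 mm high.
- valve: Bystander, to be left alone: brass lever valve, 70 mm long, 53 mm high.

How it is judged:
By the outcome, as a careful person would: the job done as asked, in the order asked, and still so for the second after the job is handed in, while the arm keeps its last pose, push and grip.
It also fails if it takes over 48 s, if anything falls off the work surface, if the arm or the gripper's body presses on something with over 40 N, if the wrist force passes 120 N, or if a joint passes its speed limit or range.

## Working session

There is one attempt and no reset: what is moved stays moved. The work goes in short steps, Python scripts to look and compute and a shell command to move; the robot and the scene stay as the last step left them, time stands still between calls to the robot, and variables do not carry over. Pictures are saved under pics/ and viewed, at most 10 in all, crops included, and the job is handed in when it is done.

```bash
mkdir -p pics; cat > h.py <<'E'
import numpy as np, cv2
from plant import manip, optics, job
def ray(p,uv):
    f=210/np.tan(np.radians(p["fovy"])/2)
    return np.array([(uv[0]-p["cx"])/f,(uv[1]-p["cy"])/f,1.])
def R(p):
    r=np.array(p["rotation"],float)
    if r.size==4:
        from scipy.spatial.transform import Rotation as Q
        return Q.from_quat(r[[1,2,3,0]]).as_matrix()
    return r.reshape(3,3)
def at_depth(p,uv,d=None):
    u,v=int(round(uv[0])),int(round(uv[1]))
    if d is None:
        w=p["depth"][max(0,v-2):v+3,max(0,u-2):u+3]; w=w[w>0]
        if not len(w): return None
        d=np.median(w)
    return np.array(p["xyz"])+R(p)@(ray(p,uv)*d)
def at_z(p,uv,z):
    r=R(p)@ray(p,uv); c=np.array(p["xyz"]); return c+r*(z-c[2])/r[2]
def tri(p1,u1,p2,u2):
    A=np.zeros((3,3));b=np.zeros(3)
    for p,u in((p1,u1),(p2,u2)):
        r=R(p)@ray(p,u);r/=np.linalg.norm(r);M=np.eye(3)-np.outer(r,r);A+=M;b+=M@np.array(p["xyz"])
    return np.linalg.solve(A,b)
def save(p,n): cv2.imwrite("pics/"+n,p["color"][:,:,::-1])
E
python3 - <<'E'
from h import *
np.set_printoptions(precision=4,suppress=True)
P={n:optics.grab_frame(n) for n in("scene","side")}
for n,p in P.items():
    save(p,n+"0.png"); print(n,p["xyz"],p["rotation"],p["fovy"],p["cx"],p["cy"])
    for t in["gauge","handle","sole","pointer_tip","index_tab","stud","crown_top","joist","coupling","elbow","flux","wrench","driver","collar","valve"]:
        m=optics.mark_of(p,t)[:2]
        print(t,[(round(x["p"],2),np.round(x["centre"],1),at_depth(p,x["centre"])) for x in m])
print(manip.state())
cv2.imwrite("pics/both.png",cv2.resize(np.hstack([P["scene"]["color"],P["side"]["color"]])[:,:,::-1],(800,300)))
E
```

```text
scene [1.1977 0.3303 0.8631] [-0.2035  0.4738  0.7942 -0.3215] 48.21810210303017 281.5468141088038 211.817176735587
gauge [(0.97, array([215.2, 187.6]), array([ 0.4896, -0.2188,  0.0559]))]
handle [(0.62, array([210.9, 128.9]), array([ 0.4923, -0.2106,  0.2404]))]
sole [(0.75, array([156.8, 264.8]), array([ 0.7393, -0.2133,  0.0219])), (0.58, array([388.9, 265.4]), array([0.5051, 0.2507, 0.0426]))]
pointer_tip [(0.51, array([158.4, 267.7]), array([ 0.7422, -0.2073,  0.0183])), (0.42, array([213.2, 169.4]), array([ 0.4893, -0.219 ,  0.1158]))]
index_tab []
stud [(0.86, array([387.6, 266.9]), array([0.5102, 0.2495, 0.0422])), (0.6, array([159.5, 267.2]), array([ 0.7409, -0.2048,  0.0202]))]
crown_top [(0.75, array([449.1, 245.6]), array([0.3696, 0.3551, 0.0302])), (0.7, array([409.1, 260.4]), array([0.4864, 0.2871, 0.0617]))]
joist [(0.63, array([222.1, 203.9]), array([ 0.5235, -0.1768,  0.0468])), (0.29, array([386.8, 267. ]), array([0.5106, 0.2479, 0.0414]))]
coupling [(0.68, array([303.5, 217.2]), array([0.4471, 0.012 , 0.0248]))]
elbow [(0.92, array([260.4, 271.6]), array([ 0.6412,
[... 1731 characters left out ...]
]
collar [(0.84, array([245.4, 401.9]), array([ 0.3411, -0.3083,  0.0016])), (0.69, array([231.9, 202.8]), array([0.4688, 0.2091, 0.0467]))]
valve [(0.54, array([175.4, 193.3]), array([0.3353, 0.3335, 0.0236]))]
{'time': 1.6, 'joints': array([ 1.2426,  0.2764, -0.0264,  1.268 , -0.    ,  1.4674]), 'qd': array([-0.0004, -0.0012, -0.0004, -0.0007, -0.0001,  0.0009]), 'effort': array([ -0.0028, -44.5479,  29.5556,   0.0012,  -0.0002,   0.    ]), 'position': array([0.1393, 0.6093, 0.2313]), 'eef_rot': array([ 0.    ,  0.1121,  0.9937, -0.    ]), 'force': array([ 0.1988, -0.659 ,  0.332 ]), 'wrist_torque': array([ 0.0015, -0.0208,  0.0503]), 'gripper_force': 0.0, 'finger_gap': 0.9996667821684716}
```

```bash
python3 - <<'E'
import cv2,numpy as np
a=cv2.imread("pics/scene0.png")[90:330,120:500];b=cv2.imread("pics/side0.png")[130:410,140:440]
cv2.imwrite("pics/a.png",cv2.resize(a,(760,480),interpolation=cv2.INTER_CUBIC))
cv2.imwrite("pics/b.png",cv2.resize(b,(600,560),interpolation=cv2.INTER_CUBIC))
E
```

```text
(no output)
```

View pics/a.png

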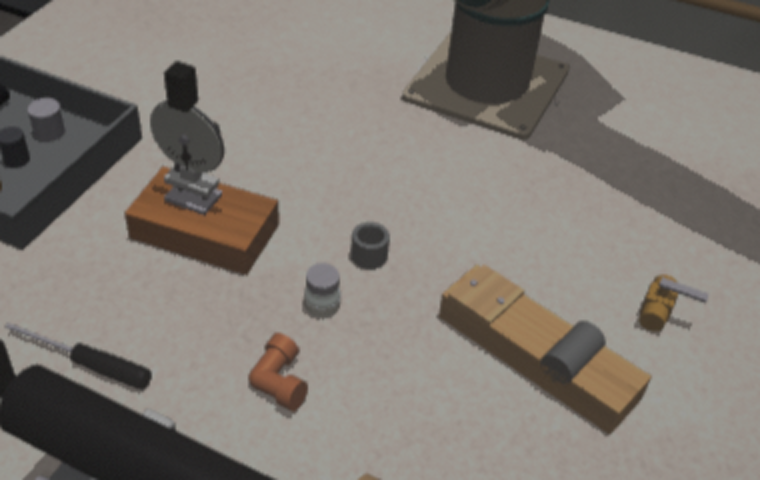

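View pics/b.png

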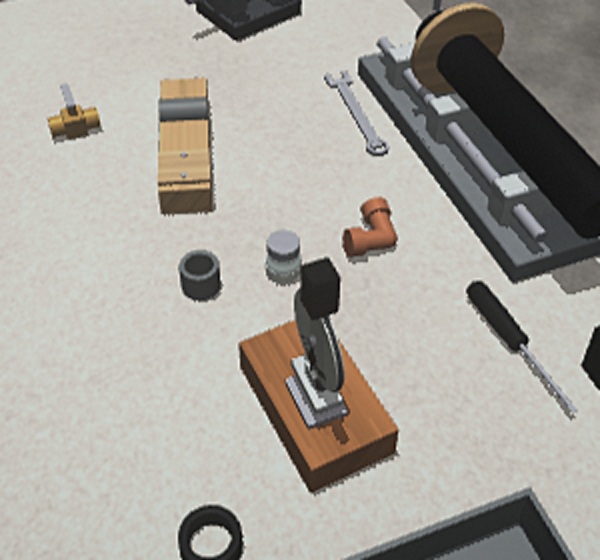

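```bash
python3 - <<'E'
from h import *
np.set_printoptions(precision=4,suppress=True)
P={n:optics.grab_frame(n) for n in("scene","side")}
def cloud(p):
    f=210/np.tan(np.radians(p["fovy"])/2); v,u=np.mgrid[:420,:560]; d=p["depth"]
    c=np.stack([(u-p["cx"])/f*d,(v-p["cy"])/f*d,d],-1)
    return c@R(p).T+np.array(p["xyz"]),d>0
def sel(n,lo,hi):
    c,m=cloud(P[n]); m=m&np.all((c>lo)&(c<hi),-1); return c[m]
for n in P:
    g=sel(n,[.38,-.34,.11],[.58,-.1,.19]); xy=g[:,:2]
    mu=xy.mean(0);w,V=np.linalg.eigh(np.cov((xy-mu).T)); print(n,"dial",len(g),mu,w,V[:,1],np.degrees(np.arctan2(V[1,1],V[0,1])))
    g=sel(n,[.38,-.34,.19],[.58,-.1,.27]); print(" post",len(g),g.min(0),g.max(0)); t=g[g[:,2]>.241];
    if len(t)>5: print(" top",len(t),np.median(t,0),cv2.minAreaRect(t[:,:2].astype(np.float32)))
    g=sel(n,[.38,.12,.04],[.62,.42,.053]); r=cv2.minAreaRect((g[:,:2]*1000).astype(np.float32)); print(" stud",len(g),r)
    g=sel(n,[.38,.12,.055],[.62,.42,.08]); r=cv2.minAreaRect((g[:,:2]*1000).astype(np.float32)); print(" crown",len(g),r,g[:,2].max(), np.median(g[g[:,2]>.060],0))
    g=sel(n,[.35,-.36,.042],[.64,-.08,.052]); r=cv2.minAreaRect((g[:,:2]*1000).astype(np.float32)); print(" joist",len(g),r)
a=P["scene"]["color"][125:205,185:245,::-1]; b=P["side"]["color"][250:350,270:330,::-1]
cv2.imwrite("pics/c.png",np.hstack([cv2.resize(a,(420,560),interpolation=cv2.INTER_CUBIC),cv2.resize(b,(336,560),interpolation=cv2.INTER_CUBIC)]))
E
```

```text
scene dial 836 [ 0.4858 -0.2181] [0.     0.0008] [-0.0347  0.9994] 91.98827329647858
 post 375 [ 0.4672 -0.2447  0.1906] [ 0.5004 -0.1899  0.2478]
 top 102 [ 0.4843 -0.2195  0.2442] ((0.4833521246910095, -0.2202400416135788), (0.032166264951229095, 0.029550451785326004), 2.1279027462005615)
 stud 2188 ((476.7396545410156, 246.2235107421875), (239.98524475097656, 73.3252182006836), 73.89921569824219)
 crown 369 ((487.9791259765625, 284.7172546386719), (33.30445861816406, 72.71471405029297), 73.7311782836914) 0.06654962834275235 [0.4876 0.2846 0.0621]
 joist 1455 ((490.1109313964844, -203.05902099609375), (103.20470428466797, 171.13429260253906), 5.425571441650391)
side dial 584 [ 0.4797 -0.2344] [0.     0.0008] [-0.0568  0.9984] 93.25524640589464
 post 555 [ 0.4682 -0.2568  0.19  ] [ 0.4963 -0.209   0.2507]
 top 221 [ 0.4815 -0.2259  0.2472] ((0.48234471678733826, -0.22362211346626282), (0.028052082285284996, 0.029037553817033768), 1.3896706104278564)
 stud 1057 ((477.52764892578125, 242.87884521484375), (243.2021026611328, 67.83123016357422), 73.81913757324219)
 crown 233 ((469.7784423828125, 217.8256072998047), (168.8597412109375, 67.67896270751953), 73.52064514160156) 0.06996063733732583 [0.4867 0.2778 0.0646]
 joist 2230 ((489.16412353515625, -206.48388671875), (100.2593994140625, 171.82937622070312), 5.747350215911865)
```

View pics/c.png

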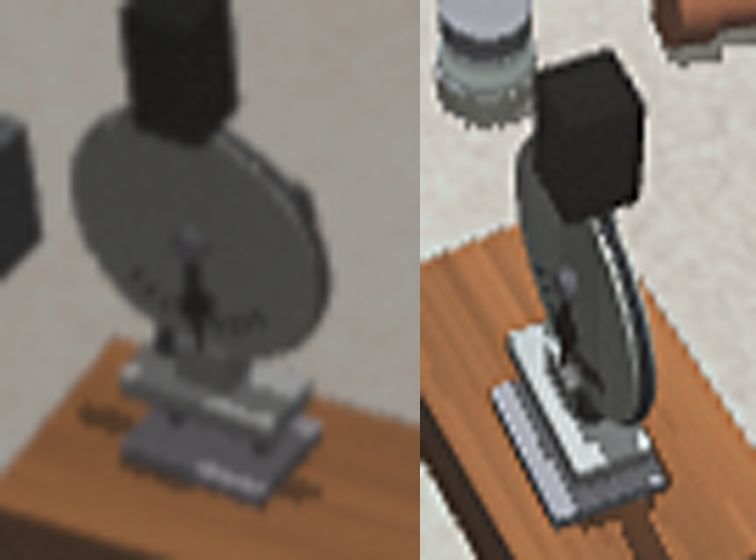

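```bash
python3 -m crank '{"linear":[[0.03,-0.03,0.02],[0.06,-0.06,0.04],[0.1,-0.09,0.06],[0.14,-0.12,0.08],[0.17,-0.15,0.09]],"delta_rot":[[0,0,0],[0,0,0],[0,0,3],[0,0,6],[0,0,9]]}'; python3 - <<'E'
from h import *
np.set_printoptions(precision=4,suppress=True)
p=optics.grab_frame("wrist"); s=manip.state()
from scipy.spatial.transform import Rotation as Q
T=Q.from_quat(np.array(s["eef_rot"])[[1,2,3,0]]).as_matrix()
print(s["time"],s["position"],s["eef_rot"]); print(T.T@(np.array(p["xyz"])-s["position"])); print(T.T@R(p)); print(p["fovy"],p["cx"],p["cy"])
E
```

```text
time: 2.12
position: [0.2848, 0.4818, 0.3122]
eef_rot: [0.001, 0.032, 0.999, 0.001]
force: [0.9, 0.5, 0.3]
finger_gap: 1.002
gripper_force: 0.0
2.1667 [0.2904 0.4783 0.3148] [0.004  0.0343 0.9994 0.0004]
[ 0.0885  0.0029 -0.1409]
[[ 0.0037 -0.9489 -0.3157]
 [ 1.      0.0029  0.0029]
 [-0.0018 -0.3157  0.9489]]
68.90512278280534 279.3171210909862 210.4406328332641
```

```bash
python3 -m crank '{"linear":[[0.02,-0.036,0],[0.04,-0.072,0],[0.06,-0.108,0],[0.08,-0.144,0],[0.1,-0.18,0]],"delta_rot":[[0,0,2],[0,0,4],[0,0,6.4],[0,0,6.4],[0,0,6.4]]}' >/dev/null
python3 -m crank '{"linear":[[0.004,-0.04,0],[0.008,-0.08,0],[0.012,-0.12,0],[0.016,-0.16,0],[0.02,-0.2,0]],"delta_rot":[[0,-5,0],[0,-10,0],[0,-15,0],[0,-20,0],[0,-25,0]]}' >/dev/null
python3 -m crank '{"linear":[[0,-0.04,0],[0,-0.08,0],[0,-0.12,0],[0,-0.16,0],[0,-0.2,0]],"delta_rot":[[0,-5,0],[0,-10,0],[0,-15,0],[0,-15,0],[0,-15,0]]}' 
python3 -m crank '{"linear":[[0,-0.035,0],[0,-0.07,-0.01],[0,-0.1,-0.02],[0,-0.1,-0.02],[0,-0.1,-0.02]],"delta_rot":[[0,0,0],[0,0,0],[0,0,0],[0,0,0],[0,0,0]]}'
cat > look.py <<'E'
from h import *
import sys
np.set_printoptions(precision=4,suppress=True)
p=optics.grab_frame("wrist"); save(p,sys.argv[1]); np.savez("w.npz",d=p["depth"],xyz=p["xyz"],rotation=p["rotation"],fovy=p["fovy"],cx=p["cx"],cy=p["cy"],color=p["color"])
print(p["xyz"])
for t in["handle","pointer_tip","index_tab","sole"]:
    print(t,[(round(x["p"],2),np.round(x["centre"],1),at_depth(p,x["centre"])) for x in optics.mark_of(p,t)[:2]])
E
python3 look.py w1.png
```

```text
time: 3.42
position: [0.4018, -0.0722, 0.3094]
eef_rot: [0.342, -0.021, 0.939, -0.007]
force: [1.0, 0.3, -0.8]
finger_gap: 1.0
gripper_force: 0.0
time: 3.83
position: [0.4032, -0.1737, 0.2893]
eef_rot: [0.34, -0.018, 0.94, -0.007]
force: [-0.4, 1.6, 0.2]
finger_gap: 1.005
gripper_force: 0.0
[ 0.2476 -0.1766  0.3461]
handle [(0.89, array([223.2, 234. ]), array([ 0.4679, -0.2178,  0.2356]))]
pointer_tip [(0.54, array([235.5, 128.3]), array([ 0.4765, -0.2214,  0.1081]))]
index_tab [(0.45, array([225.4, 128.5]), array([ 0.4787, -0.2323,  0.1067]))]
sole [(0.93, array([240.7,  93.6]), array([ 0.4747, -0.2206,  0.0552]))]
```

View pics/w1.png

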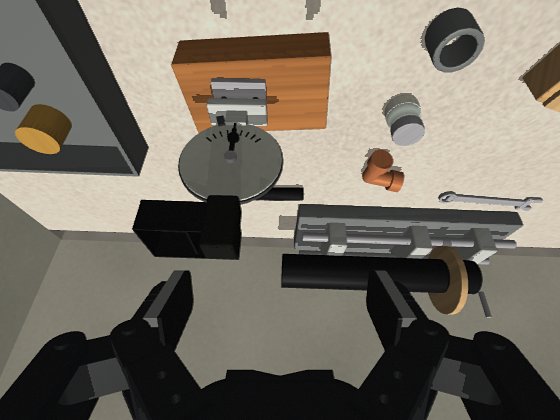

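```bash

python3 -m crank '{"linear":[[0.015,-0.02,0],[0.03,-0.04,-0.01],[0.04,-0.046,-0.02],[0.04,-0.046,-0.02],[0.04,-0.046,-0.02]],"delta_rot":[[0,0,0],[0,0,0],[0,0,0],[0,0,0],[0,0,0]]}'
python3 look.py w2.png
cat > rect.py <<'E'
from h import *
p=dict(np.load("w.npz")); f=210/np.tan(np.radians(float(p["fovy"]))/2)
import sys
O=np.array([.483,-.222,.047]); h=np.radians(92.5); gx=np.array([np.cos(h),np.sin(h),0]); gy=np.array([-np.sin(h),np.cos(h),0])
sc=5000.
H=[];Z=[]
for a,b in((-.06,.04),(.06,.04),(.06,.16),(-.06,.16)):
    w=O+gx*a+gy*float(sys.argv[1])+np.array([0,0,b]); c=R(p).T@(w-p["xyz"]); Z.append([f*c[0]/c[2]+p["cx"],f*c[1]/c[2]+p["cy"]]); H.append([(a+.06)*sc,(.16-b)*sc])
M=cv2.getPerspectiveTransform(np.float32(Z),np.float32(H))
im=cv2.warpPerspective(p["color"][:,:,::-1].copy(),M,(600,600),flags=cv2.INTER_CUBIC)
cv2.imwrite("pics/"+sys.argv[2],im)
E
python3 rect.py 0.004 r2.png
```

```text
time: 4.5
position: [0.444, -0.2167, 0.2697]
eef_rot: [0.341, -0.022, 0.94, -0.006]
force: [0.4, 0.3, -0.0]
finger_gap: 1.001
gripper_force: 0.0
[ 0.2884 -0.2206  0.3264]
handle [(0.94, array([271.3, 231.5]), array([ 0.4678, -0.2218,  0.2335]))]
pointer_tip [(0.51, array([275. , 110.8]), array([ 0.4749, -0.2233,  0.1092])), (0.25, array([267.5, 235.8]), array([ 0.4679, -0.2241,  0.2367]))]
index_tab [(0.54, array([261.9, 113.2]), array([ 0.4786, -0.235 ,  0.1087]))]
sole [(0.69, array([278.8,  74.2]), array([ 0.4759, -0.2213,  0.0552]))]
```

View pics/r2.png

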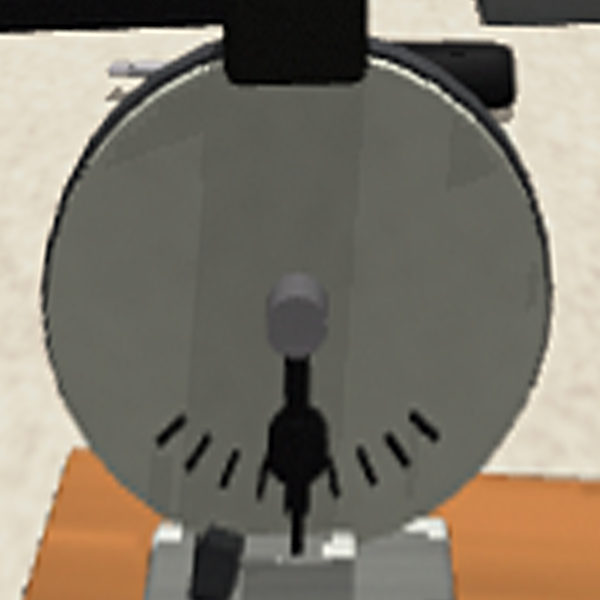

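```bash
sed -i 's/sc=5000./sc=20000./; s/(600,600)/(2400,2400)/; s/,im)/,im[1650:2400,700:1500])/' rect.py; sed -i 's/im\[1650/np.clip(im.astype(float)*2.5,0,255)[1650/' rect.py; sed -i 's/1650:2400/1800:2400/' rect.py; python3 rect.py 0.0072 r3.png
```

```text
[ WARN:0@0.350] global loadsave.cpp:1063 imwrite_ Unsupported depth image for selected encoder is fallbacked to CV_8U.
```

View pics/r3.png

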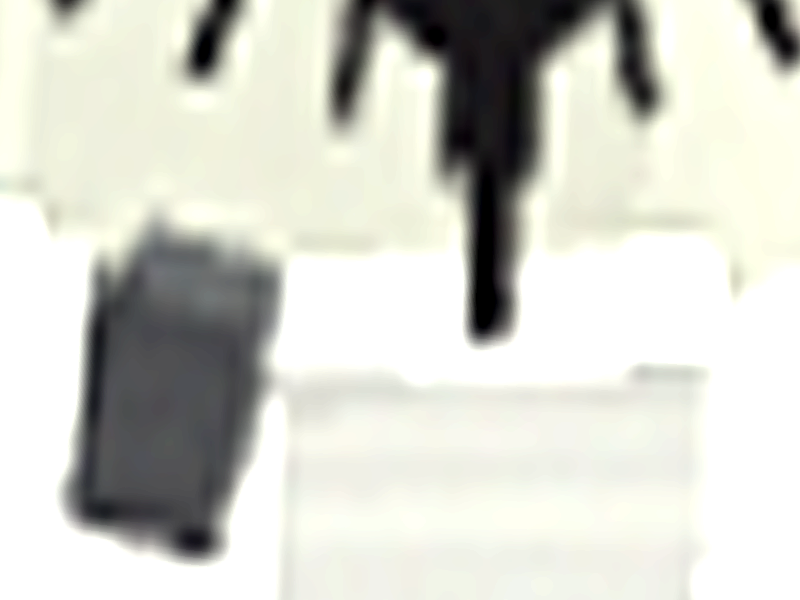

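```bash

python3 -m crank '{"linear":[[0,0,0.015],[0,0,0.03],[0.01,0,0.03],[0.02,0,0.03],[0.03,0,0.03]],"delta_rot":[[0,5,0],[0,12,0],[0,19,0],[0,26,0],[0,33,0]]}' >/dev/null
python3 -m crank '{"linear":[[0.009,-0.001,0],[0.009,-0.001,0],[0.009,-0.001,0],[0.009,-0.001,0]],"delta_rot":[[0,7,0],[0,7,0],[0,7,0],[0,7,0]]}' >/dev/null
python3 - <<'E'
from h import *
from scipy.spatial.transform import Rotation as Q
s=manip.state();T=Q.from_quat(np.array(s["eef_rot"])[[1,2,3,0]])
print(s["position"],s["joints"]); M=T.as_matrix(); print(M); h=np.arctan2(M[1,1],M[0,1]);print(np.degrees(h))
# target: y heading 92.5, z down
h=np.radians(92.5);y=np.array([np.cos(h),np.sin(h),0]);z=np.array([0,0,-1.]);D=np.column_stack([np.cross(y,z),y,z])
print("rot",np.degrees((Q.from_matrix(D)*T.inv()).as_rotvec()),"lin",np.array([.483,-.222,.208])-s["position"])
p=optics.grab_frame("wrist"); print([ (x["p"],x["centre"],at_depth(p,x["centre"]),at_z(p,x["centre"],.227)) for x in optics.mark_of(p,"handle")[:1]])
f=210/np.tan(np.radians(p["fovy"])/2); v,u=np.mgrid[:420,:560]; d=p["depth"]
c=np.stack([(u-p["cx"])/f*d,(v-p["cy"])/f*d,d],-1)@R(p).T+np.array(p["xyz"])
m=(c[...,2]>.24)&(c[...,2]<.252)&(abs(c[...,0]-.483)<.03)&(abs(c[...,1]+.222)<.03)
print(m.sum(),cv2.minAreaRect((c[m][:,:2]*1000).astype(np.float32)))
E
```

```text
[ 0.48263265 -0.21908995  0.30012027] [-5.48123905e-01  7.95204031e-02 -1.19256414e-01  1.37376822e+00
 -1.79530777e-06 -5.92462488e-01]
[[-9.99016122e-01 -4.43233307e-02 -1.49346806e-03]
 [-4.43247191e-02  9.99016762e-01  9.09698906e-04]
 [ 1.45167874e-03  9.75001425e-04 -9.99998471e-01]]
92.54037324144076
rot [-0.05215211 -0.08555107 -0.04041378] lin [ 0.00036735 -0.00291005 -0.09212027]
[(0.92, [272.4, 220.8], array([ 0.47372131, -0.22373704,  0.24631071]), array([ 0.48101022, -0.22384908,  0.227     ]))]
1486 ((481.3642578125, -222.34951782226562), (27.563947677612305, 28.027427673339844), 2.492328643798828)
```

```bash

python3 -m crank '{"linear":[[-0.001,-0.003,-0.03],[-0.001,-0.003,-0.06],[-0.001,-0.003,-0.085],[-0.001,-0.003,-0.094],[-0.001,-0.003,-0.094]],"delta_rot":[[0,0,0],[0,0,0],[0,0,0],[0,0,0],[0,0,0]]}'
python3 -m crank '{"linear":[[0,0,0],[0,0,0],[0,0,0],[0,0,0],[0,0,0]],"delta_rot":[[0,0,0],[0,0,0],[0,0,0],[0,0,0],[0,0,0]]}' -1
python3 -m crank '{"linear":[[0,0,0],[0,0,0],[0,0,0],[0,0,0],[0,0,0]],"delta_rot":[[0,0,0],[0,0,0],[0,0,0],[0,0,0],[0,0,0]]}'
```

```text
time: 6.02
position: [0.4788, -0.2213, 0.2047]
eef_rot: [-0.002, -0.021, 1.0, 0.001]
force: [0.3, 0.9, 0.8]
finger_gap: 0.999
gripper_force: 0.0
time: 6.43
position: [0.4826, -0.2228, 0.2076]
eef_rot: [0.0, -0.022, 1.0, -0.0]
force: [0.8, -0.6, 1.8]
finger_gap: 0.321
gripper_force: 62.3
time: 6.85
position: [0.4825, -0.2228, 0.2068]
eef_rot: [-0.0, -0.022, 1.0, -0.0]
force: [0.5, -1.3, 2.5]
finger_gap: 0.323
gripper_force: 62.5
```

```bash

python3 -m crank '{"linear":[[0,0,0.006],[0,0,0.02],[0,0,0.045],[0,0,0.07],[0,0,0.09]],"delta_rot":[[0,0,0],[0,0,0],[0,0,0],[0,0,0],[0,0,0]]}'
python3 -m crank '{"linear":[[0,0.015,0],[0,0.04,0],[0,0.075,0],[0,0.11,0],[0,0.145,0]],"delta_rot":[[0,0,0],[0,0,-1],[0,0,-3],[0,0,-5],[0,0,-7]]}'
python3 -m crank '{"linear":[[0.001,0.038,0],[0.002,0.076,0],[0.003,0.114,0],[0.004,0.15,0],[0.005,0.185,0]],"delta_rot":[[0,0,-2],[0,0,-4],[0,0,-6],[0,0,-8],[0,0,-10]]}' >/dev/null
python3 -m crank '{"linear":[[0,0.038,0],[0,0.076,0],[0,0.11,0],[0,0.14,0],[0,0.16,0]],"delta_rot":[[0,0,-1.5],[0,0,-1.6],[0,0,-1.6],[0,0,-1.6],[0,0,-1.6]]}' >/dev/null
python3 -m crank '{"linear":[[0,0.01,0],[0,0.016,0],[0,0.016,0],[0,0.016,0],[0,0.016,0]],"delta_rot":[[0,0,0],[0,0,0],[0,0,0],[0,0,0],[0,0,0]]}'
python3 - <<'E'
from h import *
np.set_printoptions(precision=4,suppress=True)
from scipy.spatial.transform import Rotation as Q
s=manip.state();M=Q.from_quat(np.array(s["eef_rot"])[[1,2,3,0]]).as_matrix()
print(s["position"],s["force"],np.degrees(np.arctan2(M[1,1],M[0,1])),s["joints"])
p=optics.grab_frame("wrist"); save(p,"w4.png")
P={n:optics.grab_frame(n) for n in("scene","side")}; P["wrist"]=p
for n,q in P.items():
  f=210/np.tan(np.radians(q["fovy"])/2); v,u=np.mgrid[:420,:560]; d=q["depth"]
  c=np.stack([(u-q["cx"])/f*d,(v-q["cy"])/f*d,d],-1)@R(q).T+np.array(q["xyz"])
  m=(d>0)&(c[...,2]>.038)&(c[...,2]<.049)&(c[...,0]>.38)&(c[...,0]<.62)&(c[...,1]>.1)&(c[...,1]<.42)
  print(n,m.sum(),cv2.minAreaRect((c[m][:,:2]*1000).astype(np.float32)))
  m=(d>0)&(c[...,2]>.056)&(c[...,2]<.068)&(c[...,0]>.42)&(c[...,0]<.56)&(c[...,1]>.22)&(c[...,1]<.36)
  if m.sum()>9: g=c[m];print(" crown",m.sum(),g.mean(0),cv2.minAreaRect((g[:,:2]*1000).astype(np.float32)),np.percentile(g[:,2],[50,95]))
  t=optics.mark_of(q,"crown_top")[:1]; print([(x["p"],at_z(q,x["centre"],.064)) for x in t])
E
```

```text
time: 7.27
position: [0.4807, -0.2216, 0.2965]
eef_rot: [-0.002, -0.022, 1.0, 0.001]
force: [-0.1, -0.9, -2.3]
finger_gap: 0.321
gripper_force: 61.9
time: 7.68
position: [0.4797, -0.0749, 0.2941]
eef_rot: [-0.003, 0.04, 0.999, 0.001]
force: [1.1, 0.5, -3.4]
finger_gap: 0.318
gripper_force: 61.8
time: 8.93
position: [0.4866, 0.2824, 0.296]
eef_rot: [-0.001, 0.141, 0.99, -0.0]
force: [-0.3, 0.4, -2.2]
finger_gap: 0.319
gripper_force: 61.9
[0.4866 0.2824 0.296 ] [-0.2855  0.3558 -2.2118] 73.84117214952408 [ 0.4104  0.1401 -0.0597  1.3731  0.0008  0.6925]
scene 1959 ((476.5806579589844, 245.99395751953125), (240.53457641601562, 73.49552154541016), 74.20535278320312)
 crown 347 [0.4898 0.2853 0.0606] ((487.75665283203125, 285.720947265625), (30.93401336669922, 70.6125259399414), 74.45571899414062) [0.061  0.0641]
[(0.93, array([0.4894, 0.2872, 0.064 ]))]
side 719 ((477.9571533203125, 244.96075439453125), (247.01605224609375, 68.05076599121094), 73.91334533691406)
 crown 197 [0.4871 0.2763 0.0628] ((487.9674987792969, 279.2317199707031), (34.43740463256836, 69.51513671875), 77.23406219482422) [0.0639 0.0668]
[(0.63, array([0.4954, 0.2929, 0.064 ]))]
wrist 4622 ((476.1767578125, 245.6357421875), (239.91351318359375, 68.59877014160156), 74.21002197265625)
 crown 542 [0.4663 0.2898 0.0619] ((466.7061767578125, 289.3940124511719), (32.450660705566406, 25.813373565673828), 74.24138641357422) [0.0626 0.0649]
[(0.62, array([0.4821, 0.2829, 0.064 ]))]
```

View pics/w4.png

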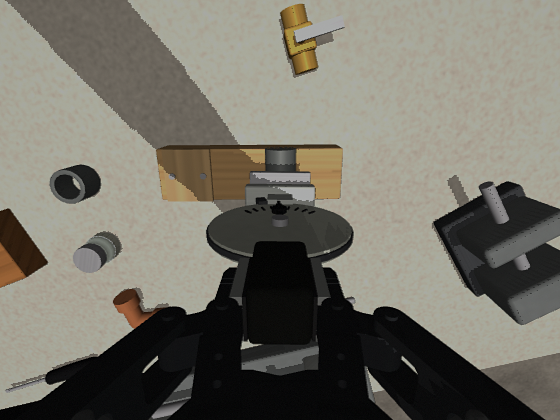

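```bash

python3 -m crank '{"linear":[[0.0005,0.002,-0.02],[0.0005,0.002,-0.04],[0.0005,0.002,-0.055],[0.0005,0.002,-0.065],[0.0005,0.002,-0.068]],"delta_rot":[[0,0,0.3],[0,0,0.3],[0,0,0.3],[0,0,0.3],[0,0,0.3]]}'
python3 -m crank '{"linear":[[0,0,-0.002],[0,0,-0.004],[0,0,-0.006],[0,0,-0.006],[0,0,-0.006]],"delta_rot":[[0,0,0],[0,0,0],[0,0,0],[0,0,0],[0,0,0]]}'
python3 -m crank '{"linear":[[0,0,-0.002],[0,0,-0.004],[0,0,-0.004],[0,0,-0.004],[0,0,-0.004]],"delta_rot":[[0,0,0],[0,0,0],[0,0,0],[0,0,0],[0,0,0]]}'
```

```text
time: 9.65
position: [0.4861, 0.2849, 0.2262]
eef_rot: [-0.002, 0.137, 0.991, -0.001]
force: [-1.5, -1.6, -2.9]
finger_gap: 0.322
gripper_force: 61.8
time: 10.07
position: [0.4882, 0.2859, 0.224]
eef_rot: [0.0, 0.137, 0.991, 0.001]
force: [-0.3, -0.7, 2.8]
finger_gap: 0.322
gripper_force: 62.5
time: 10.48
position: [0.488, 0.2859, 0.2189]
eef_rot: [-0.0, 0.137, 0.991, 0.001]
force: [0.8, -0.6, 4.2]
finger_gap: 0.313
gripper_force: 62.7
```

```bash
cat > st.py <<'E'
from h import *
import sys
np.set_printoptions(precision=4,suppress=True)
from scipy.spatial.transform import Rotation as Q
F=[];X=[]
for i in range(8):
    p=optics.grab_frame("wrist"); s=manip.state(); F.append(s["force"]); X.append(s["position"])
M=Q.from_quat(np.array(s["eef_rot"])[[1,2,3,0]]).as_matrix()
print(s["time"],"F",np.mean(F,0),np.std(F,0),"X",np.mean(X,0)); z=-M[:,2]; h=np.radians(74.1); sx=np.array([np.cos(h),np.sin(h),0]); sy=np.array([-np.sin(h),np.cos(h),0])
print("lean to -sx",-np.arcsin(z@sx),"lean sy",z@sy,"heading",np.degrees(np.arctan2(M[1,1],M[0,1])))
n=z; f=np.mean(F,0)+[0,0,2.75]; print("axial push",f@n,"tangential",f@np.cross(sy,n),f@sy)
if len(sys.argv)>1:
    save(p,sys.argv[1]); b=p["color"][185:235,240:310,::-1]; cv2.imwrite("pics/z_"+sys.argv[1],cv2.convertScaleAbs(cv2.resize(b,(784,560),interpolation=cv2.INTER_CUBIC),alpha=2))
    for t in["pointer_tip","index_tab"]: print(t,[(round(x["p"],2),np.round(x["centre"],1)) for x in optics.mark_of(p,t)[:2]])
E
python3 st.py u1.png
```

```text
10.8833 F [0.6238 0.1068 4.3171] [0.5165 0.4238 0.4024] X [0.4879 0.2859 0.2187]
lean to -sx 0.0012915575079629968 lean sy -0.0007546343124135189 heading 74.22302515577282
axial push 7.067160113866474 tangential 0.28270522684227495 -0.5706442946881313
pointer_tip [(0.66, array([276.6, 210. ]))]
index_tab [(0.65, array([266.7, 208. ]))]
```

View pics/z_u1.png

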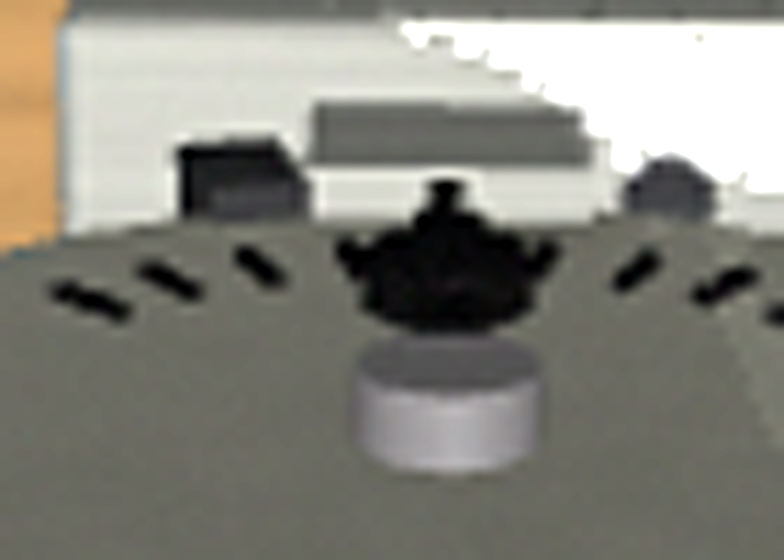

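```bash
python3 - <<'E'
import numpy as np
L,r=.1747,.02;h=np.radians(74.1)
for a in np.arange(1.8,18.1,1.8):
    t=np.radians(a);s=-L*np.sin(t)+r*t*np.cos(t);z=L*(np.cos(t)-1)+r*t*np.sin(t)
    print(round(a,1),np.round([s*np.cos(h)*1e3,s*np.sin(h)*1e3,z*1e3],1),np.round([a*np.sin(h),-a*np.cos(h)],2))
E
```

```text
1.8 [-1.3 -4.7 -0.1] [ 1.73 -0.49]
3.6 [-2.7 -9.3 -0.3] [ 3.46 -0.99]
5.4 [ -4.  -14.   -0.6] [ 5.19 -1.48]
7.2 [ -5.3 -18.7  -1.1] [ 6.92 -1.97]
9.0 [ -6.6 -23.3  -1.7] [ 8.66 -2.47]
10.8 [ -8.  -27.9  -2.4] [10.39 -2.96]
12.6 [ -9.3 -32.5  -3.2] [12.12 -3.45]
14.4 [-10.6 -37.1  -4.2] [13.85 -3.95]
16.2 [-11.9 -41.7  -5.4] [15.58 -4.44]
18.0 [-13.2 -46.2  -6.6] [17.31 -4.93]
```

```bash

python3 -m crank '{"linear":[[-0.0013,-0.0047,-0.0001],[-0.0027,-0.0093,-0.0003],[-0.004,-0.014,-0.0006],[-0.0053,-0.0187,-0.0011],[-0.0066,-0.0233,-0.0017]],"delta_rot":[[1.73,-0.49,0],[3.46,-0.99,0],[5.19,-1.48,0],[6.92,-1.97,0],[8.66,-2.47,0]]}'
python3 st.py
```

```text
time: 11.4
position: [0.4811, 0.2625, 0.217]
eef_rot: [0.011, 0.137, 0.987, 0.079]
force: [0.7, -0.0, 4.4]
finger_gap: 0.324
gripper_force: 62.7
11.8 F [ 0.5314 -0.1688  4.621 ] [0.5327 0.9242 0.6829] X [0.4808 0.2621 0.2167]
lean to -sx 0.15633906760906194 lean sy -0.0013387996446257392 heading 74.24989736445731
axial push 7.284425909268433 tangential 1.1311717239305363 -0.5572898872938372
```

Pressure stays right (about 7.2 N); continue the rock.

```bash

python3 -m crank '{"linear":[[-0.0014,-0.0046,-0.0007],[-0.0027,-0.0092,-0.0015],[-0.004,-0.0138,-0.0025],[-0.0053,-0.0184,-0.0037],[-0.0066,-0.0229,-0.0049]],"delta_rot":[[1.73,-0.49,0],[3.46,-0.99,0],[5.19,-1.48,0],[6.92,-1.97,0],[8.66,-2.47,0]]}'
python3 -m crank '{"linear":[[0,0,0],[0,0,0],[0,0,0],[0,0,0],[0,0,0]],"delta_rot":[[0,0,0],[0,0,0],[0,0,0],[0,0,0],[0,0,0]]}' >/dev/null
python3 -m crank '{"linear":[[0,0,0],[0,0,0],[0,0,0],[0,0,0],[0,0,0]],"delta_rot":[[0,0,0],[0,0,0],[0,0,0],[0,0,0],[0,0,0]]}' >/dev/null
python3 st.py u2.png
```

```text
time: 12.22
position: [0.4743, 0.2396, 0.2118]
eef_rot: [0.021, 0.135, 0.978, 0.156]
force: [0.8, -2.1, 5.2]
finger_gap: 0.32
gripper_force: 62.8
13.45 F [ 0.3061 -3.043   4.292 ] [0.4192 0.4978 0.4968] X [0.4741 0.2393 0.2116]
lean to -sx 0.3144281504570115 lean sy -0.0014858244049955574 heading 74.22352575903112
axial push 7.577601876777836 tangential -0.5254785637259938 -1.1280128381345522
pointer_tip [(0.42, array([260.5, 208.7]))]
index_tab [(0.4, array([263.6, 208.3]))]
```

View pics/z_u2.png

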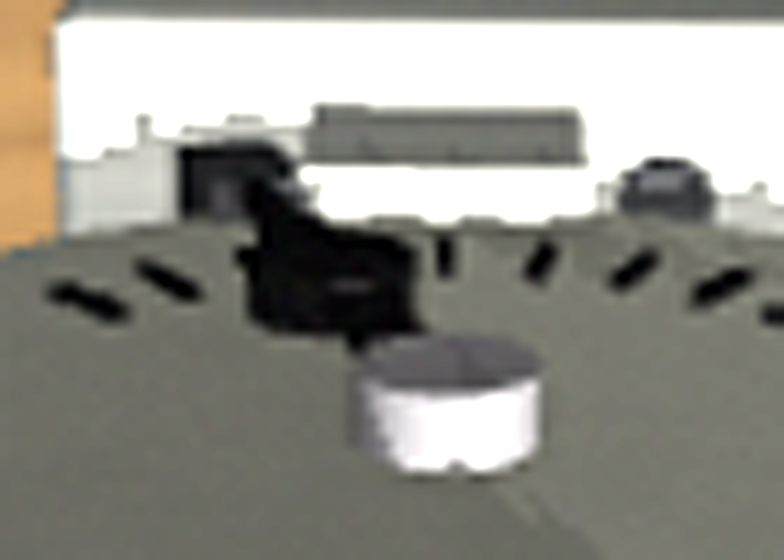

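```bash

python3 -m crank '{"linear":[[0,-0.0001,0.0004],[-0.0001,-0.0002,0.0007],[-0.0001,-0.0002,0.0007],[-0.0001,-0.0002,0.0007],[-0.0001,-0.0002,0.0007]],"delta_rot":[[0,0,0],[0,0,0],[0,0,0],[0,0,0],[0,0,0]]}'
python3 -m crank '{"linear":[[0,0,0],[0,0,0],[0,0,0],[0,0,0],[0,0,0]],"delta_rot":[[0,0,0],[0,0,0],[0,0,0],[0,0,0],[0,0,0]]}' >/dev/null
python3 st.py u3.png; python3 - <<'E'
import cv2,numpy as np
o=[]
for n in("u1","u3"):
    c=cv2.imread(f"pics/{n}.png")[192:222,250:290].astype(np.float32); c=255*(np.clip(c/160,0,1))**.55
    o.append(cv2.resize(c,(400,300),interpolation=cv2.INTER_NEAREST))
cv2.imwrite("pics/cmp.png",np.hstack(o).astype(np.uint8))
E
```

```text
time: 13.97
position: [0.474, 0.2391, 0.2123]
eef_rot: [0.021, 0.135, 0.978, 0.155]
force: [0.4, -3.1, 2.6]
finger_gap: 0.318
gripper_force: 62.7
14.7833 F [ 0.4725 -3.6614  3.7503] [0.7325 0.4429 0.5832] X [0.474  0.2391 0.2123]
lean to -sx 0.3145764207817139 lean sy -0.0014768833399024352 heading 74.22790385838026
axial push 7.232970273577115 tangential -1.2141877302554387 -1.4574913633623474
pointer_tip [(0.72, array([261.2, 212.2]))]
index_tab [(0.57, array([262.7, 207.6]))]
```

View pics/cmp.png

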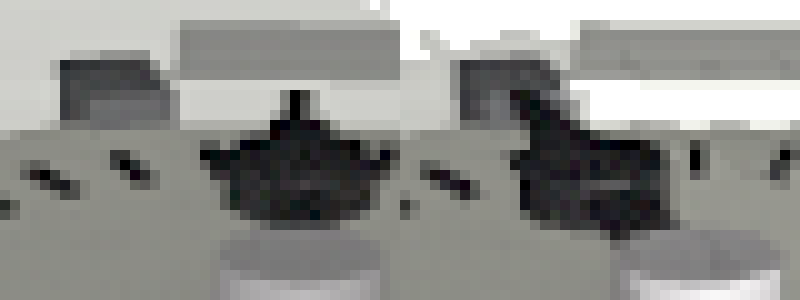

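```bash
python3 -c "
from plant import job; print(job.job_done())"
```

```text
the job is handed in; nothing more can be done
None
```

I handed the job in with the gauge held on the crown, leaning about 0.315 rad along the stud; the pointer reads on the tab to about 0.01 rad, and the foot push of about 7.2 N puts the foot about half-way in. The only contacts I commanded were with the gauge and the crown, but I did not re-check the other items on the bench before handing in.

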